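# Roll the flatted roller home in its V-block

## Task

On the repair bench two disc-changer rollers lie in V-blocks, each with a small steel finger standing out of its middle. One roller is plain round, the other has a flat along its whole length: push that one's finger over so that the roller turns in its groove until the flat drops home against the sloping wall, and leave it lying so. Do not lift it out of the groove and do not move or turn the plain roller.

Things in the scene. Friction and masses are not known exactly. Their poses are not given: they have to be found in the camera images.
- flat_roller: roller to turn: loose, grey nylon, 28 mm dia, 120 mm long, 0.15 kg, 8 mm stubs on its ends. Origin on the axis at mid-length; y along the axis; z = outward normal of its flat (full length, 24 mm wide, 7 mm from the axis). At the start z is 55 deg from up, towards the block's +x; home it is 135 deg. Turns in place under 1 N; settles by itself from 20 deg short of or past home.
- finger_tip (a point): centre of the outer end of the flatted roller's steel finger, 48 mm from its axis at mid-length (finger 14 mm wide along the roller, 6 mm thick). At the start it leans 45 deg from up to the block's -x, this point 69 mm above the table; push it over to +x by 80 deg: flat home on the +x wall, finger leaning 35 deg to +x, this point 32 mm to +x of the block's middle and 69 mm up.
- vblock: fixed dark steel V-block under the flatted roller: 64 mm across (x), 90 mm along its groove (y), 37 mm high; origin at the centre of its underside, z up. The groove is a 90 deg V along y in the middle of the top, its bottom 15 mm above the table. The axis of a round roller lies at x 0, 35 mm up; with the flat home on the +x wall at x +5 mm, 30 mm up.
- plain_roller: the other roller, not to be touched: same size, material and finger but fully round, without a flat. Origin on its axis at mid-length, y along it. It lies in a second V-block like the first; the two blocks' places are swapped at random.
Not all that is in view belongs to the job. What is shaped like the vblock but red or yellow is not meant.

How it is judged:
By the outcome, as a careful person would: the job done as asked, in the order asked, and still so for the second after the job is handed in, with the robot touching nothing.
It also fails if it takes over 29 s, if anything falls off the work surface, if the arm or the gripper's body presses on something with over 40 N, if the wrist force passes 120 N, or if a joint passes its speed limit or range.

## Robot

A 6-joint arm with a two-finger parallel gripper is mounted at the origin on the work surface. World frame = base frame: x ahead of the robot, y to its left, z up, the work surface at z = 0. Lengths are in m, angles in degrees, forces in N, time in s.
With the tool pointing down it reaches from about 0.375 to 0.75 m from the base axis. Payload 9 kg.
Tool frame: the origin (TCP) lies where the fingers leave the gripper's body, on its centre line; the fingertips stand 73 mm ahead of it and the grasp point (between the pads) lies 54 mm ahead of it (robot.tip_reach is the distance from the TCP to the fingertips, in m); z points along the fingers, y is the direction in which the jaws open and shut (so a half turn about z gives the same grasp; the last joint's range is limited). The gripper opens to 85 mm and grips with 20 to 120 N. Pads are 22 mm wide; open, the fingers measure 114 mm over their backs; the gripper's body (76 mm by 85 mm) begins 54 mm behind the grasp point. The pads swing forward as they close: fully open they stand 13 mm farther back than shut.
Start: joints at [-88.734, 5.964, 5.575, 89.605, 0, 77.527], TCP at [0.143, -0.583, 0.304] pointing down, gripper open.
Joint ranges: [-171.21, 171.21], [-48.23, 106.86], [-62.78, 66.21], [-105.2, 120.99], [-86.42, 89.51], [-180, 180]. Speed limits (degrees/s): [127.2, 127.2, 147.25, 180, 180, 180].

## Interface

Orientations are given as [roll, pitch, yaw] about the fixed x, y, z axes, in that order (R = Rz(yaw) Ry(pitch) Rx(roll)).
In Python, from plant import robot gives the robot as it stands. Calls block until the motion is done:
- robot.move_pose(position, orientation): joint-space move of the TCP to a pose.
- robot.line_to(position, vel=0.15, rotation=None, guard=None): straight line of the TCP; rotation=None keeps the orientation; vel is the mean speed in m/s. With guard (N) it stops when the force on the tool has changed by that much, and returns True; else False.
- robot.goto_joints(angles): joint-space move.
- robot.set_gripper(opening): finger opening in m; the grip force is fixed at half the most; returns when the fingers have stopped.
- robot.pause(seconds).
- robot.ik(position, orientation): joint angles nearest the present ones, or None.
- robot.observe(): the state.
- robot.grab_frame(name): name is "scene" or "top"; returns the picture (480x640x3 uint8, blue, green, red); there is no depth.
- robot.get_calibration(name): a dict with "vertical_fov" (degrees; the focal length in pixels is half the picture's height over the tangent of half this angle, whatever the lens; pixels are square), "cx", "cy" (the principal point, pixels), "rvec" (rotation vector, rad) and "tvec" (3), from world to camera coordinates, as OpenCV has them. Camera axes: x right, y down, z forward; pixel columns grow to the right and rows downward; lengths in m; the calibration is good to about 2 mm. A picture is of the moment at which its call begins. get_calibration takes no time and is no camera call.
A pose or a line that the arm cannot do raises robot.IKError and nothing moves.
- robot.job_done(): hands the job in, once; it reports no verdict.
The state is a dict: "time": time; "q": joint angles; "qvel": joint speeds; "joint_torque": joint torques, N m; "tool_pos": TCP position; "tcp_rot": TCP orientation; "ft_force": force on the tool from outside, world axes, zero at the start; "torque": the same for the moment, N m; "gripper_width": finger opening in m.
Only numpy, scipy, OpenCV 4.12 (cv2) and the standard library are available. Lean on these libraries where they do the work, as an engineer would, in place of code of your own. Each camera call takes 0.05 s, during which the arm holds its last target.

## Working session

There is one attempt and no reset: what is moved stays moved. The work goes in short steps, each a Python script; the robot and the scene stay as the last script left them, time stands still between calls to the robot, and variables do not carry over. Pictures are saved under pics/ and viewed, and the job is handed in when it is done.

```bash
mkdir -p pics; ls; cat > h.py <<'E'
import numpy as np, cv2
from plant import robot
def cam(n):
    c=robot.get_calibration(n); f=240/np.tan(np.radians(c["vertical_fov"])/2)
    K=np.array([[f,0,c["cx"]],[0,f,c["cy"]],[0,0,1.]])
    return K,np.array(c["rvec"],float).reshape(3,1),np.array(c["tvec"],float).reshape(3,1),c
def ray(n,uv):
    K,r,t,c=cam(n);R=cv2.Rodrigues(r)[0]
    o=(-R.T@t).ravel(); d=R.T@np.linalg.inv(K)@np.array([uv[0],uv[1],1.]); return o,d/np.linalg.norm(d)
def onz(n,uv,z):
    o,d=ray(n,uv); return o+d*(z-o[2])/d[2]
def proj(n,p):
    K,r,t,c=cam(n); return cv2.projectPoints(np.array(p,float).reshape(-1,1,3),r,t,K,None)[0].reshape(-1,2)
def two(uva,uvb,a="scene",b="top"):
    o1,d1=ray(a,uva);o2,d2=ray(b,uvb)
    s=np.linalg.lstsq(np.c_[d1,-d2],o2-o1,rcond=None)[0]
    p,q=o1+s[0]*d1,o2+s[1]*d2; return (p+q)/2,np.linalg.norm(p-q)
E
python3 - <<'E'
from h import *
for n in("scene","top"):
    cv2.imwrite(f"pics/{n}0.png",robot.grab_frame(n)); print(cam(n)[3], ray(n,(320,240)))
print(robot.observe()["time"])
E
```

```text
pics
{'vertical_fov': 54.733174302551696, 'cx': 324.5644680479341, 'cy': 240.96062944981685, 'rvec': array([ 1.71724605,  1.95829095, -0.68345305]), 'tvec': array([ 0.07632497, -0.34009782,  1.09675746])} (array([0.95570272, 0.04115877, 0.63977123]), array([-0.6235642 , -0.08413843, -0.77723125]))
{'vertical_fov': 52.792424046622386, 'cx': 322.25160439724146, 'cy': 232.72050290732696, 'rvec': array([ 2.1942942 , -2.17092876,  0.0290025 ]), 'tvec': array([-0.02025254,  0.46861965,  0.93666685])} (array([ 0.41965045, -0.0395979 ,  0.959002  ]), array([ 0.036731  ,  0.03018217, -0.9988693 ]))
0.1
```

View pics/scene0.png

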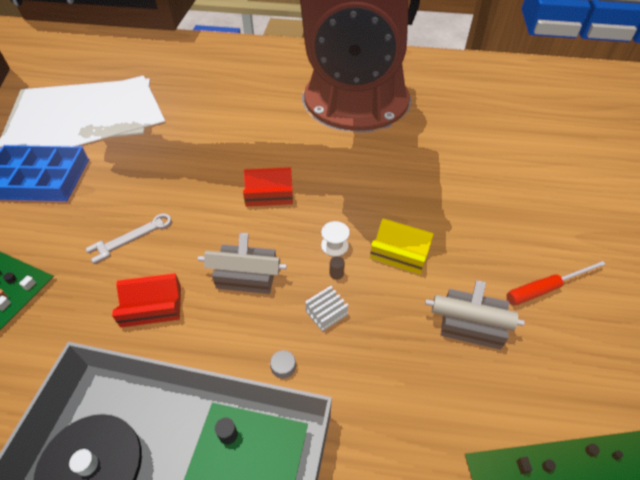

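View pics/top0.png

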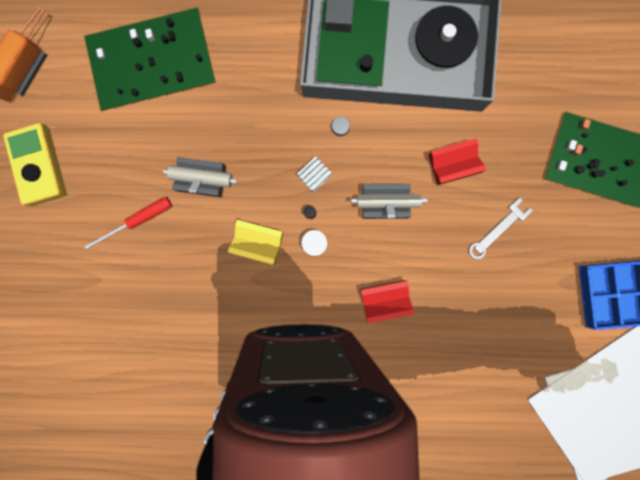

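Two candidates: A is at scene (242,262) / top (389,201), and B is at scene (475,310) / top (199,177). The red and yellow blocks are decoys. I'll enlarge both to tell them apart.

```bash
python3 - <<'E'
from h import *
s=cv2.imread("pics/scene0.png");t=cv2.imread("pics/top0.png")
def c(im,x,y,w=100,h=74):return cv2.resize(im[y-h//2:y+h//2,x-w//2:x+w//2],(400,296),interpolation=cv2.INTER_CUBIC)
cv2.imwrite("pics/crop.png",np.vstack([np.hstack([c(s,243,262),c(s,476,312)]),np.hstack([c(t,390,201),c(t,200,177)])]))
E
```

```text
(no output)
```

View pics/crop.png

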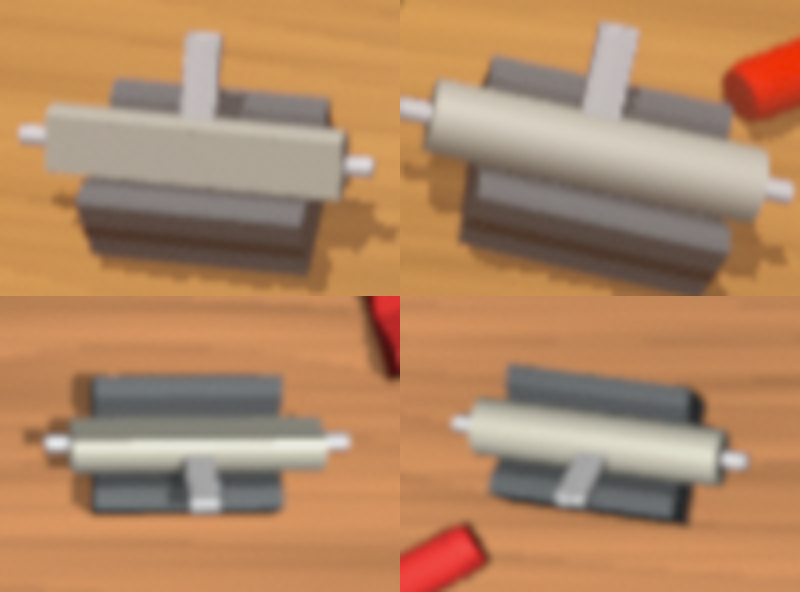

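A (left, scene (242,262), top (389,201)) shows one evenly shaded planar face towards +x with a sharp edge. B shades smoothly like a cylinder. So A is the flatted roller. Next I measure A's block, axis and fingertip.

```bash
python3 - <<'E'
from h import *
T=lambda x,y:(340+x/4-.4,164+(y-296)/4-.4)
S=lambda x,y:(193+x/4-.4,225+y/4-.4)
for k,p in dict(ul=(93,376),ur=(282,376),lr=(282,511),ll=(94,512)).items(): print(k,onz("top",T(*p),.037).round(4))
a,b=onz("top",T(44,443),.035),onz("top",T(351,441),.035); print("stubs top",a.round(4),b.round(4),np.linalg.norm(a-b),(a+b)/2)
for u,v in(((20,133),(44,443)),((373,166),(351,441))):print("stub2",two(S(*u),T(*v)))
print("tip",two(S(203,34),T(205,504)),onz("top",T(205,504),.069))
# dark block mask rect in top
t=cv2.imread("pics/top0.png"); h=cv2.cvtColor(t,cv2.COLOR_BGR2HSV); m=((h[...,1]<110)&(h[...,2]<135)&(h[...,0]>60)).astype(np.uint8)
m[:170]=0;m[235:]=0;m[:,:345]=0;m[:,425:]=0
r=cv2.minAreaRect(cv2.findNonZero(m));print(r); bx=cv2.boxPoints(r)
P=np.array([onz("top",q,.037) for q in bx]);print(P.round(4),P.mean(0)); print([np.linalg.norm(P[i]-P[(i+1)%4]).round(4) for i in range(4)])
E
```

```text
ul [ 0.5625 -0.0926  0.037 ]
ur [ 0.5632 -0.1828  0.037 ]
lr [ 0.4985 -0.1829  0.037 ]
ll [ 0.4972 -0.0935  0.037 ]
stubs top [ 0.5303 -0.0695  0.035 ] [ 0.5325 -0.2159  0.035 ] 0.14645448117867046 [ 0.53141647 -0.1427247   0.035     ]
stub2 (array([ 0.55235466, -0.12756387,  0.09714505]), np.float64(0.1333798977187234))
stub2 (array([ 0.52984311, -0.14138944,  0.04686875]), np.float64(0.1420175076121488))
tip (array([ 0.49899328, -0.14363401,  0.06767556]), np.float64(0.0017378761005610692)) [ 0.49866815 -0.14262899  0.069     ]
((386.0, 200.5), (31.0, 44.0), 90.0)
[[ 0.5598 -0.0948  0.037 ]
 [ 0.5605 -0.1788  0.037 ]
 [ 0.501  -0.1789  0.037 ]
 [ 0.5003 -0.0952  0.037 ]] [ 0.53041098 -0.13693571  0.037     ]
[np.float64(0.0839), np.float64(0.0594), np.float64(0.0837), np.float64(0.0596)]
```

A matches the given sizes. The block comes out 90 x 65 mm, centred at (0.530,-0.138). The fingertip is at (0.499,-0.143,0.068), against the stated 69 mm height and -34 mm offset. The yaw is about 0 and the finger leans towards the robot, so the push is world +x. I'll use the closed gripper, tip at z≈0.058.

```bash
python3 - <<'E'
from h import *
o=robot.observe();print(o["tcp_rot"],robot.tip_reach)
robot.set_gripper(0.0)
y=-0.143; z=.058+robot.tip_reach
best=None
for yaw in(0,180,-180):
    q=robot.ik([.455,y,z+.1],[180,0,yaw])
    if q is not None:
        d=np.abs(np.array(q)-o["q"]).max(); print(yaw,np.round(q,1))
        if best is None or d<best[0]: best=(d,yaw)
yaw=best[1]
robot.move_pose([.455,y,z+.1],[180,0,yaw])
robot.line_to([.455,y,z],vel=.1)
o=robot.observe();print(o["time"],o["tool_pos"],o["tcp_rot"],o["gripper_width"],o["ft_force"])
for n in("scene","top"): cv2.imwrite(f"pics/{n}1.png",robot.grab_frame(n))
s=cv2.imread("pics/scene1.png")[170:330,140:350]; cv2.imwrite("pics/s1c.png",cv2.resize(s,None,fx=3,fy=3))
E
```

```text
[-1.79936812e+02 -1.41049645e-02  1.37396061e+01] 0.0726
0 [-33.2 -16.  -22.8  83.2   0.  146.8]
180 [-33.2 -16.  -22.8  83.2   0.  -33.2]
-180 [-33.2 -16.  -22.8  83.2   0.  -33.2]
3.9833 [ 0.4553563  -0.14323504  0.13131539] [ 1.79965503e+02 -5.10026414e-02  6.45272099e-04] -0.0002894847676803313 [ 0.02298571 -0.17213266  0.31358454]
```

View pics/s1c.png

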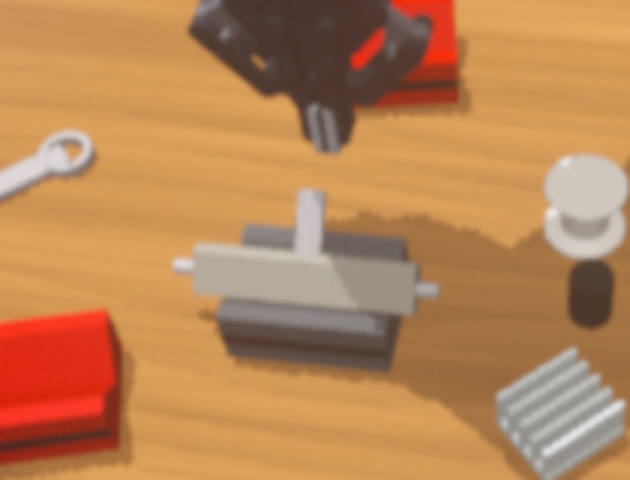

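The closed tip (crop (325,150)) stands behind the steel finger (crop (310,195)). I'll check the lateral alignment by projection, then push with a guard.

```bash
python3 - <<'E'
from h import *
print((proj("scene",[[.466,-.143,.058],[.4975,-.143,.068]])-[140,170])*3)
o=robot.observe();p=o["tool_pos"];z=.058+robot.tip_reach
y=-.143
hit=robot.line_to([.534,y,z],vel=.04,guard=6)
o=robot.observe();print(hit,o["time"],o["tool_pos"],o["ft_force"])
for n in("scene","top"): cv2.imwrite(f"pics/{n}2.png",robot.grab_frame(n))
s=cv2.imread("pics/scene2.png")[170:330,140:350]; cv2.imwrite("pics/s2c.png",cv2.resize(s,None,fx=3,fy=3))
E
```

```text
[[329.09293842 155.36110154]
 [313.4416176  186.92852436]]
False 6.2083 [ 0.53389446 -0.14301398  0.13061984] [ 0.13119497 -0.53994506  0.47439815]
```

View pics/s2c.png

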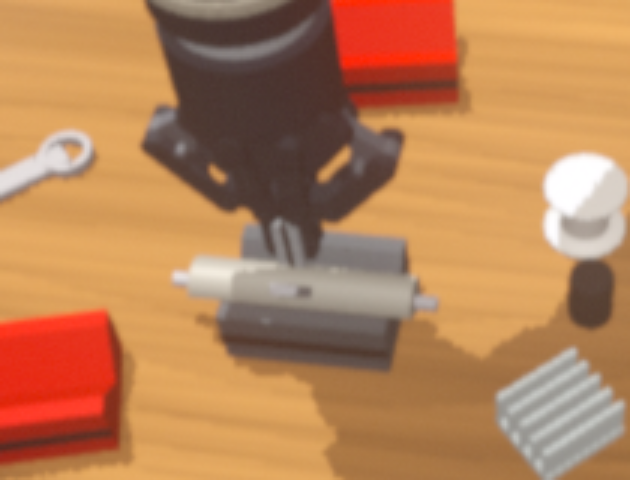

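The finger now leans towards the camera, its end face at crop (290,290), and the roller still lies in the groove. I'll back off so it can settle, then measure.

```bash
python3 - <<'E'
from h import *
z=.058+robot.tip_reach
robot.line_to([.47,-.143,z],vel=.1)
robot.line_to([.44,-.143,z+.1],vel=.12)
robot.pause(.3)
o=robot.observe();print(o["time"],o["tool_pos"],o["ft_force"])
for n in("scene","top"): cv2.imwrite(f"pics/{n}3.png",robot.grab_frame(n))
s=cv2.imread("pics/scene3.png");t=cv2.imread("pics/top3.png")
def c(im,x,y,w=100,h=74):return cv2.resize(im[y-h//2:y+h//2,x-w//2:x+w//2],(400,296),interpolation=cv2.INTER_CUBIC)
cv2.imwrite("pics/crop3.png",np.vstack([np.hstack([c(s,243,262),c(s,476,312)]),np.hstack([c(t,390,201),c(t,200,177)])]))
P=[.5304+.032,-.143,.069]
print("expected tip crop: scene",(proj("scene",P)-[193,225])*4,"top",(proj("top",P)-[340,164])*4+[0,296])
E
```

```text
8.4167 [ 0.43989377 -0.14288981  0.2301509 ] [-0.13783769 -0.41194027  0.15880161]
expected tip crop: scene [[165.27475442 157.6261307 ]] top [[204.75871095 364.85161951]]
```

View pics/crop3.png

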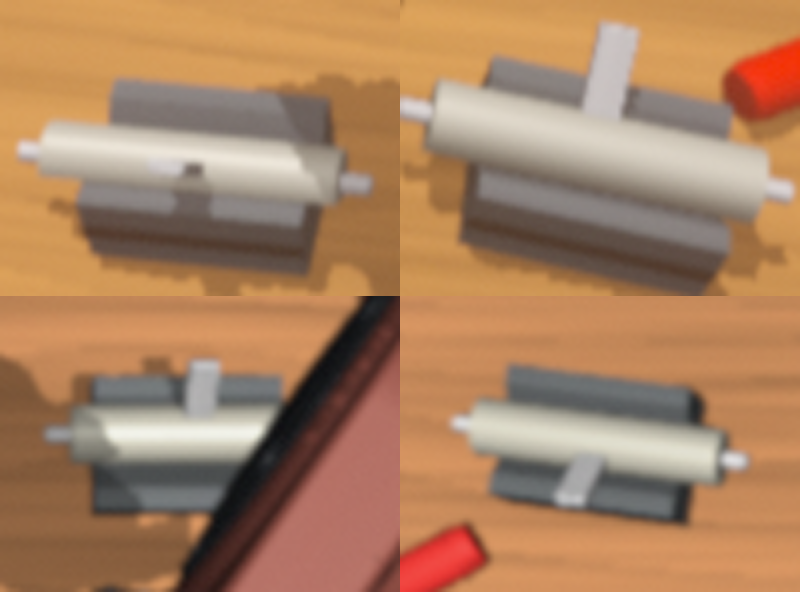

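The finger now leans to +x, its end at top crop (205,365), where (205,365) was expected. The axis has shifted about 2 px to +x, and the plain roller looks unchanged. I'll triangulate the tip and compare the plain roller numerically.

```bash
python3 - <<'E'
from h import *
T=lambda x,y:(340+x/4-.4,164+(y-296)/4-.4)
S=lambda x,y:(193+x/4-.4,225+y/4-.4)
print("tip",two(S(167,166),T(205,365)))
for u,v in(((18,150),(351,432)),((372,183),(45,435))):
    print("stub",two(S(*u),T(*v)) if u[0]>100 else "hidden in top")
a=onz("top",T(45,435),.030); print("stub top@30mm",a)
for n,(x,y) in dict(scene=(476,312),top=(200,177)).items():
    a=cv2.imread(f"pics/{n}0.png");b=cv2.imread(f"pics/{n}3.png")
    d=cv2.absdiff(a,b)[y-37:y+37,x-50:x+50];print(n,"plain diff",d.max(),d.mean())
E
```

```text
tip (array([ 0.56356307, -0.14287015,  0.06623627]), np.float64(0.00036629207459102297))
stub hidden in top
stub (array([ 0.53508147, -0.07078785,  0.02873822]), np.float64(0.0012804139922640396))
stub top@30mm [ 0.53480357 -0.07011682  0.03      ]
scene plain diff 14 5.265810810810811
top plain diff 7 2.5854504504504505
```

```bash
python3 - <<'E'
from h import *
robot.job_done(); print(robot.observe()["time"])
E
```

```text
the job is handed in; nothing more can be done
the job is handed in; nothing more can be done
```

The flatted roller is turned with its flat home on the +x wall, and I handed the job in at about 8.5 s of the 29 s. I pushed its finger over to +x with the closed gripper; the 6 N guard never tripped. I then backed the arm off so the roller could settle.

| Last check | Measured | Expected |
|---|---|---|
| Fingertip, from block middle | +33 mm | +32 mm |
| Fingertip height | 66 mm | 69 mm |
| Roller axis, from block middle | +4.6 mm | +5 mm |
| Roller axis height | 29 mm | 30 mm |
| Finger lean to +x | about 37° | 35° |

- **Fingertip height:** it reads 3 mm low. The starting height also read about 1 mm low, so I put this down to calibration and picking pixels by eye.
- **One end not measured:** the arm hid the roller's -y end in the top view. I measured the axis only at the +y end; in the scene view the whole roller looks to lie in the groove.
- **Plain roller:** it looks the same in both views before and after. Pixel differences were small (at most 14 of 255), which fits changed lighting rather than movement.

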